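Post the failed test bar into the reject box

TASK

The wooden test bar in the inspection caddy has failed: press the caddy's release button so that its tray pops out, lift the bar off its cradle and post it through the sprung flap of the reject box, pushing the flap in and holding it open until the bar is past it, so that the bar drops right inside and the flap closes behind it. Then push the empty tray home until it clicks and stays, and leave the other things on the bench where they are.

Things in the scene. Friction and masses are not known exactly. Their poses are not given: they have to be found in the camera images.
- caddy: Inspection caddy, fixed to the table on the left or right (the reject box is on the other side): plywood hood 170 (x) x 230 (y) x 112 high, with a tray that comes out along its own -x, its front, which faces the robot. Turned by up to 0.2 rad. Origin: centre of the underside, on the table; z up. The hood's front is at x = -85 mm.
- tray (a joint): Tray travel in m: 0 = home and latched, 0.125 = fully out along the caddy's -x; it can be pushed 3 mm past home (-0.003), which lets the latch snap in. A spring pushes it out with 5 N at home, 2 N when out; damped, it takes about 2 s to come out. Pushing it home takes up to about 15 N as the latch clicks.
- tray_front (a point): Centre of the front face of the dark wooden push pad (34 thick in x, 80 wide, z = 16 to 50 mm) on the middle of the tray's steel front panel, at height 33 mm. At home this face stands 44 mm in front of the hood. Axes as the caddy's. Panel 226 wide, 8 thick, z = 10 to 58 mm. Tray 160 wide outside, floor top at z = 16 mm, side walls to z = 36 mm.
- cradle (a point): Point under the middle of the test bar on its cradle, moving with the tray, 44 mm above the table. Axes as the caddy's. Two saddles 16 wide at y = -50 and +50 mm; between them it is free down to the tray floor. The bar leans 30 degrees, top towards the robot: its up direction in the caddy's frame is (-0.5, 0, 0.866). Front rests reach 22 mm up its front face.
- release (a joint): Release button travel in m: 0 = up, 0.009 = fully down; frees the tray from about 0.006 to 0.007. Fully down takes 6 N.
- release_top (a point): Centre of the top of the release button, a round dark steel cap of 26 mm diameter on the caddy's top near the front and its +y side, at height 130 mm; it stands 18 mm above the hood. Pressed straight down.
- test_bar: Planed dark walnut bar 45 (x) x 140 (y) x 28 (z), about 0.11 kg, in the tray. Origin: centre of the 45 x 140 face at z = 0; the bar fills z = 0 to 28. On the cradle its x axis points up along the lean, y along the caddy's y, z forward and down, away from the hood. Take it across the 28 mm with the tool tilted to match the lean.
- reject_box: Reject box, fixed to the table: grey painted sheet steel, 180 (x) x 230 (y), front wall 115 high, back 196 high. Its face slopes up from the front edge at 30 degrees to the horizontal: the outward normal in the box's frame is (-0.5, 0, 0.866). Origin: on the table, mid-width, 35 mm in front of the back and 145 behind the front; its front looks along its own -x, turned by up to 0.2 rad.
- mouth (a point): Centre of the opening in the sloping face, on its outer surface, 150 mm above the table. The opening is 180 (y) x 112 (up the slope), all covered by the flap. Axes as the reject box's.
- flap (a joint): Flap angle in rad: 0 shut, 1.4 fully pushed in. Steel, hinged along the opening's upper edge (57 mm up the slope from the mouth's centre); its lower edge swings in and down. The spring (2.5 N at mid-flap to start, 0.3 N m wide open) is stronger than the bar's weight. Push the bar in along the inward normal till its top is 16 mm past the face; opening the fingers 14 mm more frees it.
- glue_bottle: Bystander: glue bottle, 58 mm wide, 197 tall, standing on the table; origin centre of the underside. Leave it standing there.
- block_fir: Bystander: larger planed wood block 50 x 160 x 50 lying on the table; origin centre of the underside. Leave.
- box_screws: Bystander: small brown carton 60 x 85 x 40; origin centre of the underside. Leave.
- pencil: Bystander: pencil 7 x 162 x 8 lying near the left edge; origin centre of the underside. Leave.

How it is judged:
By the outcome, as a careful person would: the job done as asked, in the order asked, and still so for the second after the job is handed in, with the robot touching nothing.
It also fails if it takes over 70 s, if anything falls off the work surface, if the arm or the gripper's body presses on something with over 40 N, if the wrist force passes 120 N, or if a joint passes its speed limit or range.

ROBOT

A 6-joint arm with a two-finger parallel gripper is mounted at the origin on a cart in front of the work surface, level with it; the furniture and walls round the work are solid. World frame = base frame: x ahead of the robot, y to its left, z up, the work surface at z = 0. Lengths are in m, angles in rad, forces in N, time in s.
With the tool pointing down it reaches from about 0.35 to 0.85 m from the base axis. Payload 8.1 kg.
Tool frame: the origin (TCP) lies on the centre line of the jaws, within the pads' length; the fingertips stand 17 mm ahead of it and the grasp point (between the pads) lies 2 mm behind it; z points along the fingers, y is the line along which they close (so a half turn about z gives the same grasp; the last joint's range is limited). The gripper opens to 93 mm and grips with 3 to 60 N. Pads are 15 mm wide; open, the fingers measure 128 mm over their backs; the gripper's body (75 mm by 188 mm) begins 65 mm behind the grasp point.
Start: joints at [1.049, 0.13, 1.488, -0, 1.523, -0.085], TCP at [0.254, 0.544, 0.236] pointing down, gripper open.
Joint ranges: [-2.96, 2.96], [-0.89, 2.26], [0.02, 2.5], [-1.34, 4.48], [0, 2.73], [-2.66, 2.66]. Speed limits (rad/s): [2.39, 2.39, 2.79, 3.14, 3.14, 3.14].

INTERFACE

Orientations are given as a rotation vector (axis times angle).
In Python, from plant import status, eyes, robot gives the robot as it stands. The module is installed in compiled form; this text tells all that it offers.
- The arm moves only by the tool servo_tool, never from a script. Its argument "plan" is text: rows parted by semicolons, each of 4 numbers parted by spaces: the shift along the tool's x, y, z in m, then the turn about the tool's z in degrees. A call has 1 to 12 rows; each row is the pose to reach, as a shift and turn from the pose commanded when the call began, along the tool's axes at that moment; what a row does not reach only later rows make up. A row lasts 1/12 s, in which the tool goes at most 41.7 mm and 7.16 degrees, less where a joint would pass 70% of its speed; a pose out of reach is approached as far as the arm can. A call with a gripper value outside its range is refused whole. "grip" is the closure, from -1 (fully open) to 1 (shut), set as the call begins (left out, the last holds). The fingers move at their own pace and stop on an object; "grip_force" is the grip in N (left out, the last holds). Time passes only in rows, so rows that repeat a pose let the fingers close. It gives the time, the measured TCP pose, the force, the opening and the grip force at its end, in the units of the state.
- status.read_state(): the state, without advancing time (a new reading comes with each control period).
- eyes.read_camera(name): name is "side" or "top"; returns a dict with "image" (480x640x3 uint8, blue, green, red), "fovy" (degrees; the focal length in pixels is half the picture's height over the tangent of half this angle, whatever the lens; pixels are square), "cx", "cy" (the principal point, pixels), "k1" (the pictures are not rectified: a ray, as slopes to the right and down, at radius r is drawn at 1 + k1 r^2 times it, then the intrinsics apply), "world_from_camera" (4x4, takes a point from camera to world coordinates). Camera axes: x right, y down, z forward; pixel columns grow to the right and rows downward; lengths in m; the calibration is good to about 2 mm. A picture is of the moment at which its call begins. There is no depth.
- robot.close_job(): hands the job in; it is judged then, once.
The state is a dict: "t": time; "q": joint angles; "dq": joint speeds; "joint_torque": joint torques, N m; "tool_pos": TCP position; "orientation": TCP orientation; "force": force on the tool from outside, world axes, zero at the start; "wrist_torque": the same for the moment, N m; "opening": finger opening in m; "gripper_force": force on a finger pad.
Only numpy, scipy, OpenCV 4.12 (cv2) and the standard library are available. Lean on these libraries where they do the work, as an engineer would, in place of code of your own. Each camera call takes 0.05 s, during which the arm holds its last target. There are 200 camera calls.

## Working session

There is one attempt and no reset: what is moved stays moved. The work goes in short steps, Python scripts to look and compute and a tool call to move; the robot and the scene stay as the last step left them, time stands still between calls to the robot, and variables do not carry over. Pictures are saved under pics/ and viewed, at most 10 in all, crops included, and the job is handed in when it is done.

Besides the shell and the picture viewer there is one more tool, called as a command line: name --argument value ..., lists and objects as JSON in quotes. servo_tool: Moves the arm, as the interface text tells. Its arguments: {"type":"object","properties":{"plan":{"type":"string"},"grip":{"type":"number"},"grip_force":{"type":"number"}},"required":["plan"]}

```bash
mkdir -p pics; ls
python3 - <<'E'
from plant import status, eyes
import cv2,numpy as np
s=status.read_state()
print({k:np.round(v,3) for k,v in s.items()})
for n in("side","top"):
    c=eyes.read_camera(n); cv2.imwrite(f"pics/{n}0.png",c["image"])
    print(n,c["fovy"],c["cx"],c["cy"],c["k1"]);print(np.round(c["world_from_camera"],4))
E
```

```text
pics
{'t': np.float64(0.0), 'q': array([ 1.049,  0.131,  1.489, -0.   ,  1.523, -0.085]), 'dq': array([ 0.001, -0.001,  0.001,  0.002, -0.   ,  0.001]), 'joint_torque': array([-2.0000e-03, -5.5983e+01, -4.9176e+01,  7.7000e-02,  3.6000e-02,
       -0.0000e+00]), 'tool_pos': array([0.254, 0.543, 0.235]), 'orientation': array([-6.800e-01, -3.066e+00,  3.000e-03]), 'force': array([ 0.722,  0.428, -0.214]), 'wrist_torque': array([ 0.035,  0.034, -0.005]), 'gripper_force': np.float64(0.0), 'opening': np.float64(0.093)}
side 46.33199968413421 317.96733173440504 240.43914923367052 -0.02625335769588967
[[ 0.259  -0.4253  0.8672 -0.6973]
 [-0.9658 -0.1065  0.2362 -0.337 ]
 [-0.0081 -0.8987 -0.4384  0.7926]
 [ 0.      0.      0.      1.    ]]
top 50.12277551688861 310.8504548506352 241.52848489732284 -0.027348881984167614
[[ 0.0058 -0.9924  0.1231  0.3919]
 [-0.9999 -0.0069 -0.0086 -0.0045]
 [ 0.0094 -0.123  -0.9924  1.5312]
 [ 0.      0.      0.      1.    ]]
```

View pics/top0.png

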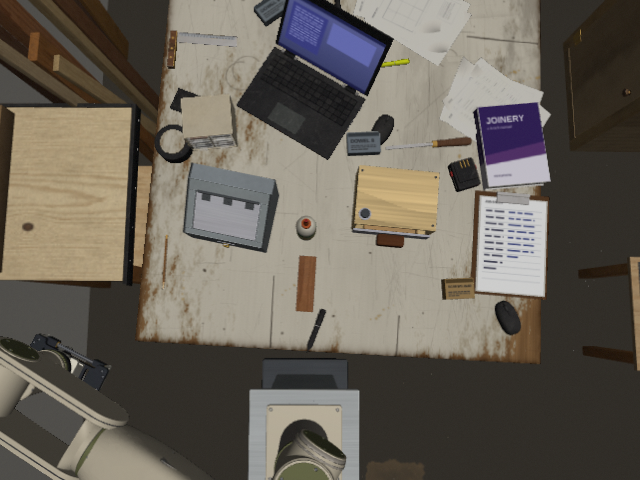

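View pics/side0.png

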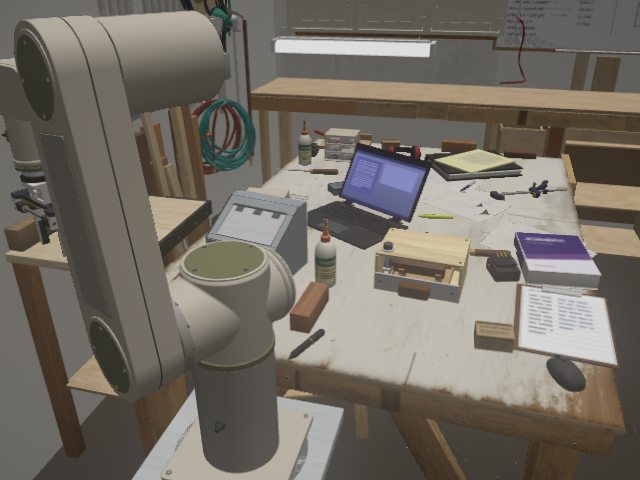

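```bash
cat > h.py <<'E'
import cv2,numpy as np
from plant import status,eyes
def K(c):
    f=240/np.tan(np.radians(c["fovy"])/2); return np.array([[f,0,c["cx"]],[0,f,c["cy"]],[0,0,1]]),np.array([c["k1"],0,0,0.])
def ray(c,p):
    k,d=K(c); n=cv2.undistortPoints(np.array(p,float).reshape(-1,1,2),k,d)[:,0]
    T=np.array(c["world_from_camera"]); D=np.c_[n,np.ones(len(n))]@T[:3,:3].T
    return T[:3,3],D
def plane(c,p,z):
    o,D=ray(c,p); return o+D*((z-o[2])/D[:,2])[:,None]
def proj(c,P):
    k,d=K(c); M=np.linalg.inv(c["world_from_camera"])
    return cv2.projectPoints(np.array(P,float).reshape(-1,3),cv2.Rodrigues(M[:3,:3])[0],M[:3,3],k,d)[0][:,0]
def tri(c1,p1,c2,p2):
    o1,D1=ray(c1,[p1]);o2,D2=ray(c2,[p2]);A=np.c_[D1[0],-D2[0]]
    s=np.linalg.lstsq(A,o2-o1,rcond=None)[0]; a=o1+s[0]*D1[0];b=o2+s[1]*D2[0]
    return (a+b)/2,np.linalg.norm(a-b)
E
python3 - <<'E'
from h import *
t=cv2.imread("pics/top0.png");s=cv2.imread("pics/side0.png")
def cr(im,x,y,w=100,h=75): return cv2.resize(im[y:y+h,x:x+w],(400,300),interpolation=cv2.INTER_CUBIC)
a=np.vstack([np.hstack([cr(t,348,162,112,84),cr(t,176,160,120,90)]),np.hstack([cr(s,368,226,112,84),cr(s,200,180,120,90)])])
cv2.imwrite("pics/comp.png",a)
E
```

```text
(no output)
```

View pics/comp.png

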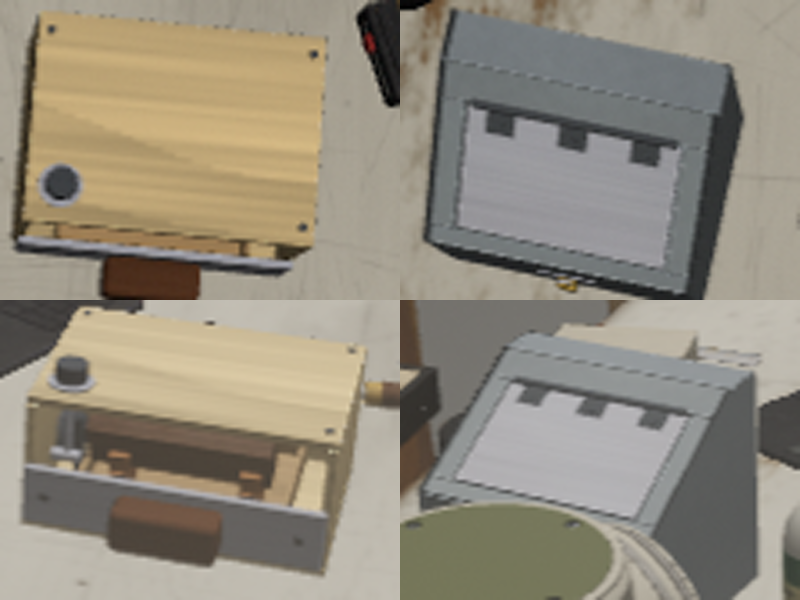

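```bash
cat >> h.py <<'E'
def fit(loc,W):
    loc=np.array(loc,float);W=np.array(W)[:,:2];a=loc-loc.mean(0);b=W-W.mean(0)
    th=np.arctan2((a[:,0]*b[:,1]-a[:,1]*b[:,0]).sum(),(a*b).sum())
    R=np.array([[np.cos(th),-np.sin(th)],[np.sin(th),np.cos(th)]]);t=W.mean(0)-R@loc.mean(0)
    return t,th,W-(loc@R.T+t)
E
python3 - <<'E'
from h import *
t=eyes.read_camera("top");s=eyes.read_camera("side")
U=lambda p,o,k,ox=0,oy=0:(np.array(p,float)-[ox,oy]+.5)/k+o-.5
# caddy hood
pt=U([(40,12),(327,40),(312,244),(23,222)],[348,162],400/112)
loc=[(.085,.115),(.085,-.115),(-.085,-.115),(-.085,.115)]
print("cad top",fit(loc,plane(t,pt,.112)))
ps=U([(78,309),(367,347),(338,445),(26,397)],[368,226],400/112,0,0)-np.array([0,300/(400/112)])
print("cad side",fit(loc,plane(s,ps,.112)))
b=U([(61,183)],[348,162],400/112)[0];bs=U([(72,360)],[368,226],400/112,0,300)[0]
print("button",tri(t,b,s,bs),plane(t,[b],.13),plane(s,[bs],.13))
# box face corners: upper slope edge, front edge; opening
def fb(c,px,loc3):
    W=[plane(c,[p],l[2])[0] for p,l in zip(px,loc3)]
    return fit(np.array(loc3)[:,:2],W)
L=[(-.0047,.115,.196),(-.0047,-.115,.196),(-.145,-.115,.115),(-.145,.115,.115)]
L+=[(-.0359,.09,.178),(-.0359,-.09,.178),(-.1329,-.09,.122),(-.1329,.09,.122)]
pb=U([(47,60),(312,112),(288,294),(26,240),(69,101),(284,146),(265,268),(57,226)],[176,160],400/120)
print("box top",fb(t,pb,L))
pb=U([(107,347),(353,389),(116,380),(289,413),(238,516),(55,477)],[200,180],400/120,0,300)
print("box side",fb(s,pb,[L[0],L[1],L[4],L[5],L[6],L[7]]))
E
```

```text
cad top (array([ 0.69430451, -0.25884641]), np.float64(-0.08379148682204005), array([[-0.00052584, -0.00060803],
       [-0.00196761, -0.00044381],
       [ 0.00298714,  0.00148319],
       [-0.00049369, -0.00043134]]))
cad side (array([ 0.68677416, -0.25635706]), np.float64(-0.08235805115493036), array([[-0.00340637, -0.00114303],
       [-0.00016316, -0.00011329],
       [ 0.00147499,  0.00211786],
       [ 0.00209454, -0.00086154]]))
button (array([ 0.6464902 , -0.16478097,  0.13042175]), np.float64(0.0015243389424720144)) [[ 0.64673776 -0.16558107  0.13      ]] [[ 0.64696758 -0.16396148  0.13      ]]
box top (array([0.71385455, 0.19933555]), np.float64(-0.19619301522860952), array([[-0.00512272, -0.00571689],
       [-0.00116383,  0.00757026],
       [-0.00035016,  0.0037684 ],
       [-0.0013061 , -0.00208396],
       [ 0.00110933, -0.0020645 ],
       [ 0.00047747,  0.00036595],
       [ 0.00370533,  0.00045511],
       [ 0.00265067, -0.00229437]]))
box side (array([0.71412853, 0.1978751 ]), np.float64(-0.203354290531801), array([[-9.10214316e-03, -4.01017505e-06],
       [-3.46849939e-03, -1.23664842e-02],
       [-2.43907731e-03, -1.02713119e-03],
       [ 8.33846620e-04,  6.52371178e-03],
       [ 9.00227388e-03,  4.05371725e-03],
       [ 5.17359936e-03,  2.82019658e-03]]))
```

```bash
cat >> h.py <<'E'
def mv(x,y,z,head=None):
    s=status.read_state();R=cv2.Rodrigues(np.array(s["orientation"]))[0]
    d=R.T@(np.array([x,y,z])-s["tool_pos"]);h=np.degrees(np.arctan2(R[1,1],R[0,1]))
    a=0 if head is None else (h-head+90)%180-90
    print("shift",np.round(d,4),"turn",round(a,1),"(alt",round(a-180*np.sign(a),1),") head",round(h,1),"q6",round(s["q"][5],2),"tilt",np.round(R[:,2],3),"F",np.round(s["force"],1))
E
python3 -c "
from h import *
mv(.6466,-.165,.33,85.25)
c=eyes.read_camera('top');print(plane(c,[(306,220)],.197),plane(c,[(306,284)],.05),plane(c,[(459,289)],.04))"
```

```text
shift [-0.6557 -0.4757 -0.0945] turn -20.3 (alt 159.7 ) head 65.0 q6 -0.09 tilt [-0.001 -0.001 -1.   ] F [-0.2  0.1 -0.2]
[[ 0.6143446  -0.00291441  0.197     ]] [[ 0.45223464 -0.00403407  0.05      ]] [[ 0.4405798  -0.44926965  0.04      ]]
```

servo_tool --plan "0 0 -0.095 0;0 0 -0.095 0;0 0 -0.095 0;-0.656 -0.476 -0.095 -20;-0.656 -0.476 -0.095 -20;-0.656 -0.476 -0.095 -20;-0.656 -0.476 -0.095 -20;-0.656 -0.476 -0.095 -20;-0.656 -0.476 -0.095 -20;-0.656 -0.476 -0.095 -20;-0.656 -0.476 -0.095 -20;-0.656 -0.476 -0.095 -20" --grip 1

```text
t: 1.25
tool_pos: [0.435, 0.2162, 0.331]
orientation: [0.137, 3.138, 0.001]
force: [0.2, -0.5, 0.1]
opening: 0.0177
gripper_force: 0.0
```

```bash
python3 -c "
from h import *
mv(.6466,-.165,.33,85.25)"
```

```text
shift [-0.2441 -0.3612  0.0011] turn -0.3 (alt 179.7 ) head 85.0 q6 -1.13 tilt [ 0.001  0.    -1.   ] F [ 0.2 -0.5  0.1]
```

servo_tool --plan "-0.244 -0.361 0 0;-0.244 -0.361 0 0;-0.244 -0.361 0 0;-0.244 -0.361 0 0;-0.244 -0.361 0 0;-0.244 -0.361 0 0;-0.244 -0.361 0 0;-0.244 -0.361 0 0;-0.244 -0.361 0 0;-0.244 -0.361 0 0;-0.244 -0.361 0.1 0;-0.244 -0.361 0.1 0"

```text
t: 2.25
tool_pos: [0.6472, -0.1635, 0.2514]
orientation: [0.142, 3.13, -0.004]
force: [0.0, -0.0, -1.4]
opening: 0.0005
gripper_force: 0.0
```

```bash
python3 -c "
from h import *
mv(.6466,-.165,.16,85.25)
c=eyes.read_camera('side');cv2.imwrite('pics/s1.png',cv2.resize(c['image'][150:300,330:530],(800,600)))
print(status.read_state()['opening'])"
```

```text
shift [ 0.0012 -0.0014  0.0914] turn -0.4 (alt 179.6 ) head 84.8 q6 -1.8 tilt [ 0.008 -0.003 -1.   ] F [ 0.  -0.  -1.4]
0.000614661922738524
```

View pics/s1.png

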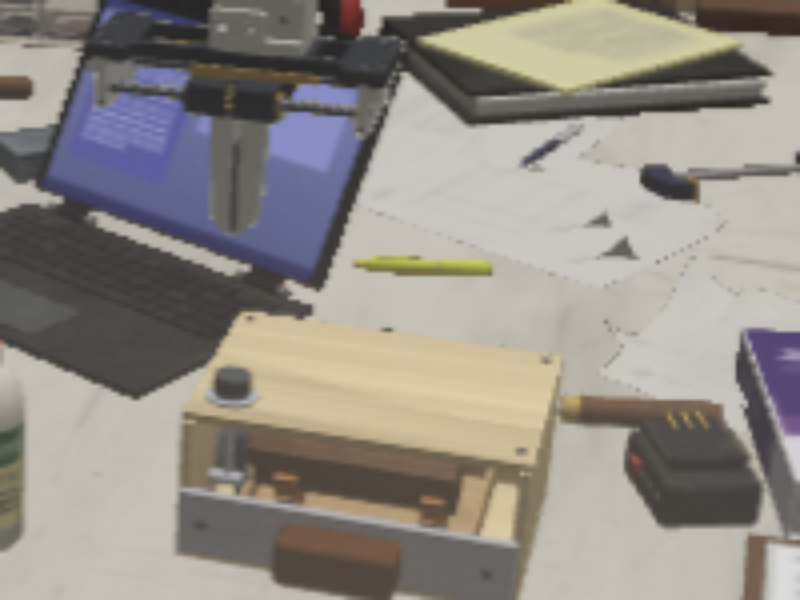

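servo_tool --plan "0.001 -0.001 0.04 0;0.001 -0.001 0.08 0;0.001 -0.001 0.09 0;0.001 -0.001 0.09 0;0.001 -0.001 0.09 0;0.001 -0.001 0.09 0"

```text
t: 2.8
tool_pos: [0.6449, -0.1611, 0.1627]
orientation: [0.137, 3.134, -0.002]
force: [0.3, -0.4, 0.9]
opening: 0.0006
gripper_force: 0.0
```

```bash
python3 -c "
from h import *
mv(.6466,-.165,.1385,85.25)"
```

```text
shift [-0.002  -0.0037  0.0242] turn -0.3 (alt 179.7 ) head 85.0 q6 -1.81 tilt [ 0.004 -0.001 -1.   ] F [ 0.3 -0.4  0.9]
```

servo_tool --plan "-0.002 -0.004 0.012 0;-0.002 -0.004 0.018 0;-0.002 -0.004 0.022 0;-0.002 -0.004 0.025 0;-0.002 -0.004 0.025 0;-0.002 -0.004 0.025 0"

```text
t: 3.3
tool_pos: [0.6462, -0.1658, 0.1381]
orientation: [0.138, 3.134, -0.003]
force: [-6.1, 1.7, 19.9]
opening: 0.0006
gripper_force: 10.0
```

```bash
python3 -c "
from h import *
mv(.6466,-.165,.1385,85.25)
c=eyes.read_camera('top');cv2.imwrite('pics/t1.png',c['image'][150:330,330:490])
a=cv2.imread('pics/top0.png');print(np.abs(a.astype(int)-c['image']).sum(2)[235:290,360:430].max())"
```

```text
shift [-0.0003  0.0008 -0.0004] turn -0.3 (alt 179.7 ) head 85.0 q6 -1.81 tilt [ 0.004 -0.002 -1.   ] F [-6.1  1.7 19.9]
446
```

servo_tool --plan "0 0 -0.01 0;0 0 -0.04 0;0 0 -0.08 0;0 0 -0.12 0;0 0 -0.16 0;0.04 0 -0.19 10;0.08 0 -0.19 20;0.12 0 -0.19 30;0.16 0 -0.19 40;0.2 0 -0.19 50;0.2 0 -0.19 60;0.2 0 -0.19 60" --grip -1

```text
t: 4.35
tool_pos: [0.4433, -0.1471, 0.324]
orientation: [1.464, 2.778, -0.0]
force: [0.5, -0.3, 1.1]
opening: 0.076
gripper_force: 0.0
```

servo_tool --plan "0 0 0 7;0 0 0 14;0 0 0 21;0 0 0 28;0 0 0 30;0 0 0 30;0 0 0 30;0 0 0 30;0 0 0 30;0 0 0 30"

```text
t: 5.18
tool_pos: [0.4455, -0.1475, 0.3238]
orientation: [-2.125, -2.314, 0.0]
force: [-0.2, 0.2, -0.0]
opening: 0.0932
gripper_force: 0.0
```

```bash
python3 -c "
from h import *
mv(.5,-.24,.33,-4.75)
t=eyes.read_camera('top')['image'];s=eyes.read_camera('side')['image']
cv2.imwrite('pics/t2r.png',t);cv2.imwrite('pics/s2r.png',s)
cv2.imwrite('pics/ts2.png',np.hstack([cv2.resize(t[155:305,345:445],(400,600),interpolation=2),cv2.resize(s[226:376,370:470],(400,600),interpolation=2)]))"
```

```text
shift [-0.0968  0.0464 -0.0062] turn 9.6 (alt -170.4 ) head 4.9 q6 -0.51 tilt [-0.  0. -1.] F [-0.2  0.2 -0. ]
```

View pics/ts2.png

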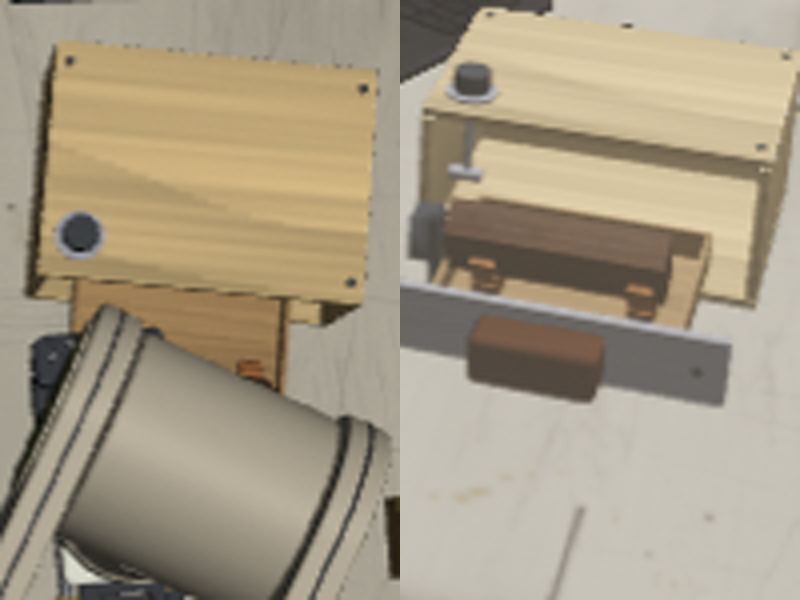

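servo_tool --plan "0.3 0.02 0 7;0.3 0.02 0 9;0.3 0.02 0 9;0.3 0.02 0 9;0.3 0.02 0 9;0.3 0.02 0 9;0.3 0.02 0 9;0.3 0.02 0 9;0.3 0.02 0 9;0.3 0.02 0 9"

```text
t: 6.12
tool_pos: [0.4399, 0.1536, 0.3237]
orientation: [2.298, 2.142, -0.001]
force: [0.5, -0.2, 0.0]
opening: 0.0925
gripper_force: 0.0
```

```bash
python3 -c "
from h import *
mv(.5,-.24,.33,-4.75)
t=eyes.read_camera('top')['image'];s=eyes.read_camera('side')['image']
cv2.imwrite('pics/t3r.png',t);cv2.imwrite('pics/s3r.png',s)
cv2.imwrite('pics/ts3.png',np.hstack([cv2.resize(t[210:310,345:445],(400,400),interpolation=2),cv2.resize(s[246:346,370:470],(400,400),interpolation=2)]))"
```

```text
shift [-0.3885  0.0874 -0.0061] turn 0.7 (alt -179.3 ) head -4.0 q6 0.3 tilt [-0.    -0.001 -1.   ] F [ 0.5 -0.2  0. ]
```

View pics/ts3.png

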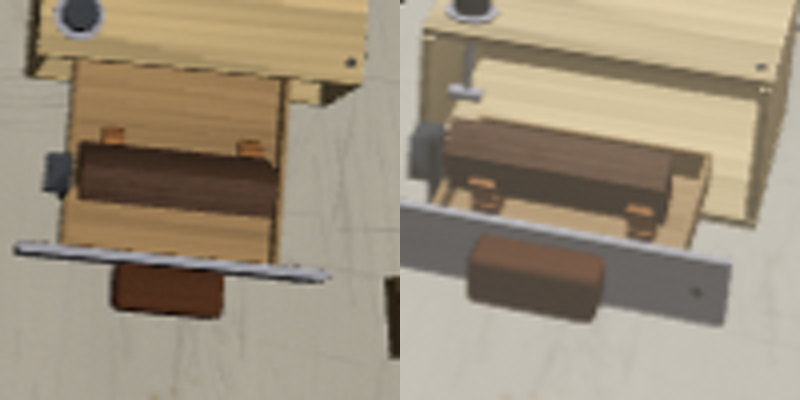

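```bash
python3 -c "
from h import *
t=cv2.cvtColor(cv2.imread('pics/t3r.png'),6);s=cv2.cvtColor(cv2.imread('pics/s3r.png'),6)
for c in (370,380,390,400,408): print('t',c,'r240:',t[240:270,c])
for c in (384,400,415,430): print('s',c,'r270:',s[270:312,c])
print('row t 252',t[252,358:424]); print('row s285',s[285,372:400]);print('row s 290',s[290,425:452])"
```

```text
t 370 r240: [117 114  89  88  81  66  39  39  45  47  50  54  62  67  61  58  56  56
  54  56  81 126 126 121 119 123 126 133 132 133]
t 380 r240: [124 115 122 123 120 122 104  43  42  45  48  49  56  63  66  65  62  64
  62  57  58  83 126 128 123 118 122 126 132 129]
t 390 r240: [126 122 119 122 120 118 122  99  43  42  44  47  52  57  63  64  66  64
  65  63  61  62  91 126 130 128 117 120 125 132]
t 400 r240: [127 123 118 120 119 116 116 122 101  42  41  44  49  50  57  67  67  65
  63  64  61  60  60  93 128 129 126 115 118 124]
t 408 r240: [120 126 119 117 120  79  93  89 108  55  41  43  47  48  50  62  65  68
  65  64  65  60  59  59 108 128 129 122 113 118]
s 384 r270: [104 158 175 187 189 137 105 104 102 100 101  98  95  95  96  72  71  72
  71  71  72  71  78 124 149 159 160 163 179 168 106 101 101 101 101 101
 102 100 100 101 101 102]
s 400 r270: [194 196 203 201 203 199 166 101 102 106 107 104 102 106 101 100 101  91
  72  71  73  72  71  72  72  85 147 158 159 160 166 187 166 104 101 100
  94  95  97  96  96  98]
s 415 r270: [196 196 195 195 201 202 203 204 198 134  97 108 109 107 105 106 108 103
 102 100  80  72  73  74  72  73  73  72  95 158 158 159 161 167 185 152
  99 101 100  96  97  98]
s 430 r270: [198 201 197 197 196 196 198 203 201 205 204 168 104 107 107 110 109 107
 107 103 103 103 100  74  73  74  76  97 134 112  80  81  81  90 117  88
 131 177 134 101 101 102]
row t 252 [ 63  63  63  59  58  71  47  47  59  62  62  63  62  61  63  63  65  65
  62  60  57  55  56  53  51  52  52  52  53  52  53  53  52  52  50  50
  50  49  48  47  47  46  49  47  47  46  47  46  46  46  47  45  45  46
  45  45  40 110 147 160 159 161 164 165 164 161]
row s285 [118  87  88  87  84  76  74  78  77  73  71  71  72  75  76  83  87  92
  96  98  98  99  99 100 100 100 100 101]
row s 290 [105 104 104 103 103 103 103 103 103 101 103  97  85 150 155 150 129 119
 110 116 152 131 143 178 185 185 186]
```

```bash
python3 -c "
from h import *
t=eyes.read_camera('top');s=eyes.read_camera('side')
cad=np.array([.691,-.258,0]);th=-.083;R=np.array([[np.cos(th),-np.sin(th),0],[np.sin(th),np.cos(th),0],[0,0,1]])
def line(pt,ps):
    o1,D1=ray(t,pt);n1=np.linalg.svd(D1)[2][2];o2,D2=ray(s,ps);n2=np.linalg.svd(D2)[2][2]
    d=np.cross(n1,n2);d/=np.linalg.norm(d)
    # point at caddy y=0
    P=np.linalg.solve(np.array([n1,n2,R[:,1]]),[n1@o1,n2@o2,R[:,1]@cad])
    d=R.T@d*np.sign((R.T@d)[1]);print('world',P.round(4),'caddy',(R.T@(P-cad)).round(4),'dir',d.round(3))
line([(370,260.0),(380,260.9),(390,261.9),(400,262.9),(408,263.8)],[(384,284.6),(400,287.2),(415,289.7),(430,292.5)])
line([(370,251.),(380,252.),(390,252.9),(400,254.2),(408,254.6)],[(384,274.9),(400,276.5),(415,279.1),(430,281.3)])
for z in(.051,.06,.07):print('back',R.T@(plane(t,[(390,247.1)],z)[0]-cad))
# ends, bar at z~.08
for p in([364.7,252],[414,252]):print('end',R.T@(plane(t,[p],.08)[0]-cad))
# pad: face top edge
for p in([375,288],[400,289]):print('pad front',R.T@(plane(t,[p],.05)[0]-cad))
for p in([350,271.5],[426,278.5]):print('panel top',R.T@(plane(t,[p],.058)[0]-cad))
b=(.6466,-.165,.13);print('btn',R.T@(np.array(b)-cad))
"
```

```text
world [ 0.5155 -0.2434  0.0734] caddy [-0.1761 -0.      0.0734] dir [ 0.011  1.    -0.004]
world [ 0.5391 -0.2454  0.09  ] caddy [-0.1524  0.      0.09  ] dir [ 0.012  0.999 -0.031]
back [-0.13073246 -0.00042435  0.051     ]
back [-0.13187794  0.00096362  0.06      ]
back [-0.1331507   0.00250582  0.07      ]
end [-0.15489436  0.0749642   0.08      ]
end [-0.14230012 -0.06528072  0.08      ]
pad front [-0.25280532  0.03426296  0.05      ]
pad front [-0.24929921 -0.03790268  0.05      ]
panel top [-0.21237707  0.11051542  0.058     ]
panel top [-0.21302757 -0.10920208  0.058     ]
btn [-0.05195729  0.08899888  0.13      ]
```

servo_tool --plan "-0.386 0.131 0 1;-0.386 0.131 0 1;-0.386 0.131 0 1;-0.386 0.131 0 1;-0.386 0.131 0 1;-0.386 0.131 0 1;-0.386 0.131 0 1;-0.386 0.131 0 1;-0.386 0.131 0 1;-0.386 0.131 0 1;-0.386 0.131 0.04 1;-0.386 0.131 0.08 1" --grip -0.46

```text
t: 7.32
tool_pos: [0.5438, -0.2463, 0.246]
orientation: [2.32, 2.108, 0.003]
force: [0.1, -0.5, -0.1]
opening: 0.0677
gripper_force: 0.0
```

```bash
python3 -c "
from h import *
mv(.5437,-.2427,.11,-4.75);print(status.read_state()['opening'],status.read_state()['tool_pos'])"
```

```text
shift [ 0.004  -0.0013  0.136 ] turn -0.7 (alt 179.3 ) head -5.5 q6 -0.42 tilt [ 0.006 -0.004 -1.   ] F [ 0.1 -0.5 -0.1]
0.06773021239148817 [ 0.54380706 -0.24631508  0.24599256]
```

servo_tool --plan "0.003 -0.001 0.03 0;0.003 -0.001 0.06 0;0.003 -0.001 0.09 0;0.003 -0.001 0.12 0;0.003 -0.001 0.13 0;0.003 -0.001 0.13 0;0.003 -0.001 0.13 0;0.003 -0.001 0.13 0"

```text
t: 7.98
tool_pos: [0.5433, -0.2395, 0.1164]
orientation: [2.317, 2.116, 0.002]
force: [0.3, -0.6, -0.0]
opening: 0.068
gripper_force: 0.0
```

```bash
python3 -c "
from h import *
mv(.5437,-.2427,.057,-4.75);print(status.read_state()['tool_pos'])
s=eyes.read_camera('side')['image']
cv2.imwrite('pics/s4.png',cv2.resize(s[196:346,360:510],(600,600),interpolation=2))"
```

```text
shift [-0.0031  0.0005  0.0594] turn -0.4 (alt 179.6 ) head -5.2 q6 -0.41 tilt [ 0.003 -0.002 -1.   ] F [ 0.3 -0.6 -0. ]
[ 0.54327681 -0.23947308  0.11643054]
```

View pics/s4.png

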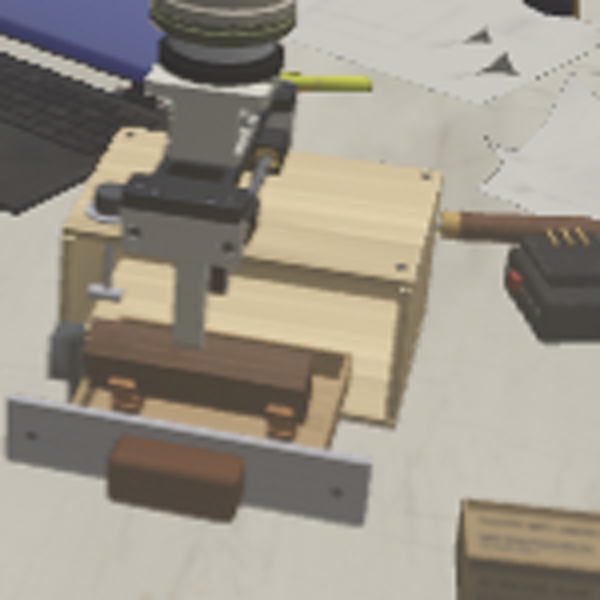

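servo_tool --plan "-0.003 0.001 0.015 0;-0.003 0.001 0.03 0;-0.003 0.001 0.045 0;-0.003 0.001 0.059 0;-0.003 0.001 0.059 0;-0.003 0.001 0.059 0"

```text
t: 8.53
tool_pos: [0.5428, -0.2413, 0.055]
orientation: [-2.319, -2.119, 0.0]
force: [-0.4, -0.2, 0.4]
opening: 0.0679
gripper_force: 0.0
```

servo_tool --plan "0 0 0 0;0 0 0 0;0 0 0 0;0 0 0 0;0 0 0 0;0 0 0 0;0 0 0 0;0 0 0 0" --grip 1 --grip_force 15

```text
t: 9.2
tool_pos: [0.5434, -0.2417, 0.0558]
orientation: [2.318, 2.118, 0.001]
force: [-2.2, -0.4, 4.7]
opening: 0.0449
gripper_force: 15.0
```

servo_tool --plan "0 0 -0.003 0;0 0 -0.006 0;0 0 -0.006 0;0 0 -0.006 0;0 0 -0.006 0;0 0 -0.006 0" --grip_force 30

```text
t: 9.7
tool_pos: [0.5424, -0.241, 0.0603]
orientation: [-2.318, -2.119, 0.0]
force: [-2.7, 1.1, -3.2]
opening: 0.0434
gripper_force: 30.0
```

servo_tool --plan "0 0 -0.005 0;0 0 -0.01 0;0 0 -0.015 0;0 0 -0.025 0;0 0 -0.04 0;0 0 -0.06 0;0 0 -0.08 0;0 0 -0.1 0;0 0 -0.12 0;0 0 -0.12 0;0 0 -0.12 0"

```text
t: 10.62
tool_pos: [0.5444, -0.2421, 0.1837]
orientation: [2.315, 2.116, 0.003]
force: [-0.2, 0.1, -2.2]
opening: 0.0435
gripper_force: 30.0
```

```bash
python3 -c "
from h import *
mv(.40,-.24,.18,-4.75);print(status.read_state()['tool_pos'])
s=eyes.read_camera('side')['image'];cv2.imwrite('pics/s5.png',cv2.resize(s[150:350,360:560],(600,600),interpolation=2))"
```

```text
shift [-0.0109 -0.144   0.003 ] turn -0.4 (alt 179.6 ) head -5.2 q6 -0.41 tilt [ 0.005 -0.003 -1.   ] F [-0.2  0.1 -2.2]
[ 0.5443714  -0.24212517  0.18374397]
```

View pics/s5.png

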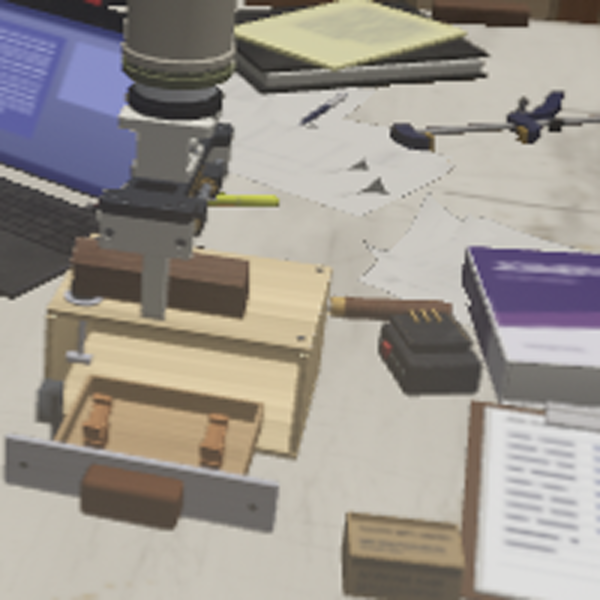

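```bash
python3 -c "
from h import *
mv(.42,.22,.30,-11.3)"
```

```text
shift [ 0.4486 -0.1641 -0.119 ] turn 6.1 (alt -173.9 ) head -5.2 q6 -0.41 tilt [ 0.002 -0.001 -1.   ] F [ 0.4 -0.1 -1. ]
```

servo_tool --plan "0 0 -0.04 0;0 0 -0.08 0;0 0 -0.12 0;0.04 -0.03 -0.12 1;0.08 -0.05 -0.12 2;0.11 -0.065 -0.12 3;0.15 -0.08 -0.12 4;0.19 -0.095 -0.12 5;0.23 -0.11 -0.12 6;0.27 -0.12 -0.12 6;0.31 -0.13 -0.12 6;0.35 -0.14 -0.12 6"

```text
t: 11.67
tool_pos: [0.4343, 0.1166, 0.2995]
orientation: [-2.427, -1.994, 0.002]
force: [1.7, -1.1, -0.0]
opening: 0.0436
gripper_force: 30.0
```

servo_tool --plan "0.03 -0.01 0 0;0.06 -0.015 0 0;0.09 -0.02 0.02 0;0.1 -0.024 0.05 0;0.1 -0.024 0.09 0;0.1 -0.024 0.13 0;0.1 -0.024 0.17 0;0.1 -0.024 0.2 0;0.1 -0.024 0.22 0;0.1 -0.024 0.22 0"

```text
t: 12.5
tool_pos: [0.4264, 0.2158, 0.0741]
orientation: [-2.424, -1.993, 0.017]
force: [-0.1, -0.3, -0.9]
opening: 0.0439
gripper_force: 30.0
```

```bash
python3 -c "
from h import *
mv(.42,.22,.025,-11.3);s=status.read_state();print(s['tool_pos'],s['opening'])"
```

```text
shift [ 0.0031 -0.0066  0.0491] turn 0.1 (alt -179.9 ) head -11.2 q6 0.56 tilt [-0.011 -0.004 -1.   ] F [-0.1 -0.3 -0.9]
[0.42643341 0.21584478 0.07407013] 0.04385439919795444
```

servo_tool --plan "0 0 0.02 0;0 0 0.035 0;0 0 0.045 0;0 0 0.05 0;0 0 0.052 0;0 0 0.052 0;0 0 0.052 0"

```text
t: 13.08
tool_pos: [0.4321, 0.218, 0.0298]
orientation: [2.427, 1.995, 0.002]
force: [-1.2, -0.6, -0.1]
opening: 0.0436
gripper_force: 30.0
```

servo_tool --plan "0 0 0.003 0;0 0 0.006 0;0 0 0.006 0;0 0 0.006 0"

```text
t: 13.42
tool_pos: [0.4313, 0.2177, 0.0227]
orientation: [-2.427, -1.995, 0.0]
force: [-0.4, -0.5, -0.2]
opening: 0.0437
gripper_force: 30.0
```

servo_tool --plan "0 0 0.001 0;0 0 0.002 0;0 0 0.003 0;0 0 0.003 0;0 0 0.003 0"

```text
t: 13.83
tool_pos: [0.4313, 0.2176, 0.0197]
orientation: [-2.427, -1.995, 0.0]
force: [0.5, 0.3, -0.8]
opening: 0.0435
gripper_force: 30.0
```

servo_tool --plan "0 0 0 0;0 0 0 0;0 0 0 0;0 0 0 0;0 0 0 0;0 0 0 0" --grip -0.3

```text
t: 14.33
tool_pos: [0.4314, 0.2177, 0.0198]
orientation: [2.427, 1.995, 0.0]
force: [-0.4, 0.5, -0.1]
opening: 0.0604
gripper_force: 0.0
```

servo_tool --plan "0 0 0 0;0 0 0 0;0 0 0 0;0 0 0 0;0 0 0 0;0 0 0 0;0 0 0 0" --grip 1 --grip_force 5

```text
t: 14.92
tool_pos: [0.4315, 0.2177, 0.0199]
orientation: [2.427, 1.995, 0.0]
force: [-0.2, -0.2, 0.4]
opening: 0.028
gripper_force: 5.0
```

servo_tool --plan "0 0 0 0;0 0 0 0;0 0 0 0;0 0 -0.008 0;0 0 -0.016 0;0 0 -0.022 0;0 0 -0.022 0;0 0 -0.022 0" --grip 0.05

```text
t: 15.58
tool_pos: [0.4322, 0.218, 0.0428]
orientation: [2.426, 1.995, 0.003]
force: [0.6, 0.1, 0.1]
opening: 0.0445
gripper_force: 0.0
```

servo_tool --plan "0 0 0 0;0 0 0 0;0 0 0 0;0 0 0 0;0 0 0 0" --grip 1 --grip_force 40

```text
t: 16.0
tool_pos: [0.4311, 0.2176, 0.0414]
orientation: [-2.427, -1.995, 0.001]
force: [-0.4, -0.1, -1.0]
opening: 0.0278
gripper_force: 40.0
```

servo_tool --plan "0 0 -0.02 0;0 0 -0.05 0;0 0 -0.09 0;0 0 -0.13 0;0 0 -0.17 0;0 0 -0.21 0;0 0 -0.23 0;0 0 -0.23 0;0 0 -0.23 0"

```text
t: 16.75
tool_pos: [0.4321, 0.218, 0.2729]
orientation: [2.426, 1.994, 0.004]
force: [0.0, -0.9, -2.0]
opening: 0.0277
gripper_force: 40.0
```

```bash
python3 -c "
from h import *
mv(.6277,.2166,.27,-11.3);s=status.read_state();print(s['tool_pos'],s['opening'])
t=eyes.read_camera('top')['image'];s=eyes.read_camera('side')['image']
cv2.imwrite('pics/ts6.png',np.hstack([cv2.resize(t[150:300,170:320],(400,400),interpolation=2),cv2.resize(s[150:350,180:380],(400,400),interpolation=2)]))"
```

```text
shift [0.0365 0.1921 0.0034] turn 0.1 (alt -179.9 ) head -11.2 q6 0.56 tilt [ 0.003  0.001 -1.   ] F [ 0.  -0.9 -2. ]
[0.43211483 0.21797531 0.27293962] 0.02770800134130855
```

View pics/ts6.png

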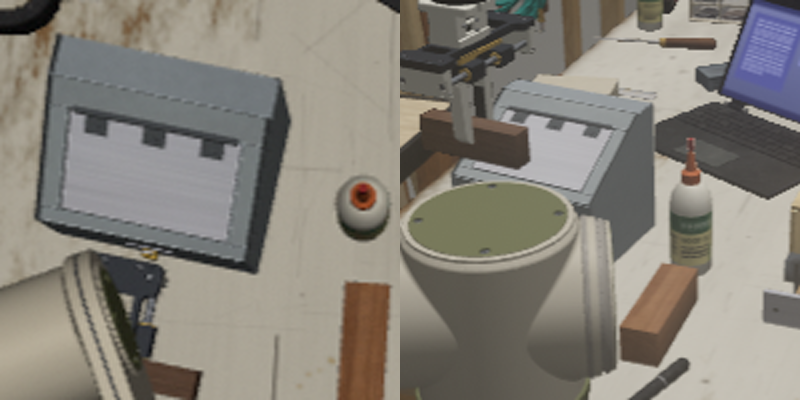

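```bash
python3 -c "
from h import *
t=eyes.read_camera('top');st=status.read_state();R=cv2.Rodrigues(np.array(st['orientation']))[0]
P=plane(t,[(170+203*.375,150+373*.375),(170+196*.375,150+400*.375)],.276);print(P,(P-st['tool_pos'])@R)"
```

```text
[[0.42780866 0.14158243 0.276     ]
 [0.40325763 0.14745368 0.276     ]] [[-0.07481611  0.01207364 -0.00652243]
 [-0.07380817 -0.0131494  -0.00644258]]
```

servo_tool --plan "0.01 0.035 0.003 0;0.02 0.075 0.003 0;0.03 0.115 0.003 0;0.04 0.155 0.003 0;0.04 0.185 0.003 0;0.04 0.192 0.003 0;0.04 0.192 0.003 0;0.04 0.192 0.003 0;0.04 0.192 0.003 0"

```text
t: 17.65
tool_pos: [0.6261, 0.2201, 0.268]
orientation: [-2.426, -1.995, 0.002]
force: [-0.5, 0.1, -0.4]
opening: 0.0277
gripper_force: 40.0
```

```bash
python3 -c "
from h import *
mv(.6285,.2206,.135,-11.3)
c=eyes.read_camera('top');cv2.imwrite('pics/t7r.png',c['image'])"
```

```text
shift [0.001  0.0024 0.133 ] turn 0.2 (alt -179.8 ) head -11.1 q6 0.45 tilt [-0.002 -0.    -1.   ] F [-0.5  0.1 -0.4]
```

servo_tool --plan "0.001 0.002 0.025 0;0.001 0.002 0.045 0;0.001 0.002 0.06 0;0.001 0.002 0.07 0;0.001 0.002 0.08 0;0.001 0.002 0.09 0;0.001 0.002 0.1 0;0.001 0.002 0.1 0;0.001 0.002 0.1 0"

```text
t: 18.45
tool_pos: [0.6287, 0.2204, 0.1679]
orientation: [-2.426, -1.994, 0.003]
force: [-3.4, -0.1, 0.5]
opening: 0.0275
gripper_force: 40.0
```

servo_tool --plan "0 0 0.006 0;0 0 0.012 0;0 0 0.018 0;0 0 0.024 0;0 0 0.028 0;0 0 0.031 0;0 0 0.031 0;0 0 0.031 0"

```text
t: 19.12
tool_pos: [0.629, 0.2203, 0.137]
orientation: [-2.426, -1.994, 0.002]
force: [-2.5, 1.1, -1.3]
opening: 0.0279
gripper_force: 40.0
```

```bash
python3 -c "
from h import *
mv(.6285,.2206,.135,-11.3)
s=eyes.read_camera('side')['image'];t=eyes.read_camera('top')['image']
cv2.imwrite('pics/ts8.png',np.hstack([cv2.resize(t[150:270,170:290],(400,400),interpolation=2),cv2.resize(s[170:290,195:315],(400,400),interpolation=2)]))"
```

```text
shift [ 0.0002 -0.0006  0.002 ] turn 0.1 (alt -179.9 ) head -11.2 q6 0.45 tilt [-0.002 -0.    -1.   ] F [-2.5  1.1 -1.3]
```

View pics/ts8.png

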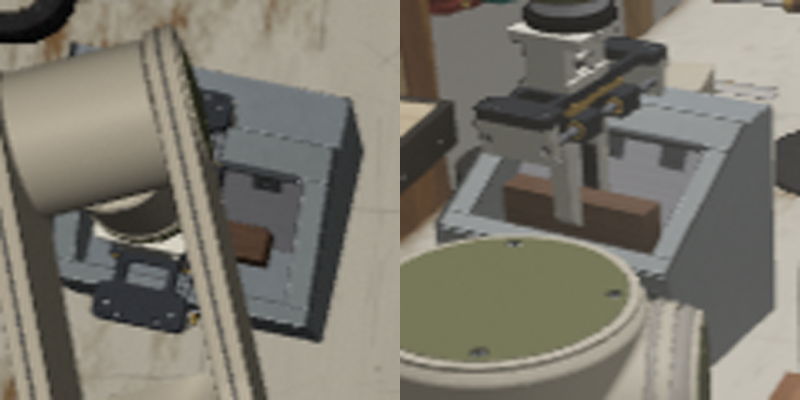

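servo_tool --plan "0 0.003 0.001 0;0 0.006 0.002 0;0 0.009 0.003 0;0 0.011 0.003 0;0 0.011 0.003 0;0 0.011 0.003 0"

```text
t: 19.72
tool_pos: [0.6401, 0.2183, 0.1341]
orientation: [-2.426, -1.994, 0.002]
force: [-5.1, 1.0, -3.0]
opening: 0.0276
gripper_force: 44.8
```

servo_tool --plan "0 0 0 0;0 0 0 0;0 0 0 0;0 0 0 0;0 0 0 0;0 0 0 0" --grip 0.1

```text
t: 20.22
tool_pos: [0.6397, 0.2183, 0.1339]
orientation: [-2.426, -1.994, 0.003]
force: [-5.0, 1.0, -3.4]
opening: 0.0415
gripper_force: 2.5
```

```bash
python3 -c "
from h import *
s=eyes.read_camera('side')['image'];t=eyes.read_camera('top')['image']
cv2.imwrite('pics/ts9.png',np.hstack([cv2.resize(t[150:270,170:290],(400,400),interpolation=2),cv2.resize(s[170:290,195:315],(400,400),interpolation=2)]))"
```

```text
(no output)
```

View pics/ts9.png

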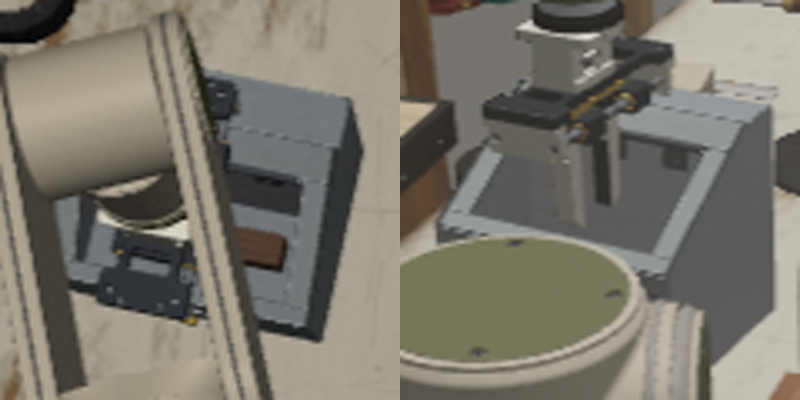

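servo_tool --plan "0 0 -0.01 0;0 0 -0.03 0;0 0 -0.06 0;0 0 -0.1 0;0 0 -0.14 0;0 0 -0.17 0;0 0 -0.17 7;0 0 -0.17 14;0 0 -0.17 21;0 0 -0.17 28;0 0 -0.17 35;0 0 -0.17 40"

```text
t: 21.32
tool_pos: [0.6418, 0.2179, 0.3063]
orientation: [2.966, 1.034, 0.006]
force: [0.1, -0.4, 0.1]
opening: 0.0416
gripper_force: 0.0
```

servo_tool --plan "0 0 0 7;0 0 0 14;0 0 0 21;0 0 0 28;0 0 0 35;0 0 0 42;0 0 0 43;0 0 0 43" --grip 1

```text
t: 21.98
tool_pos: [0.6413, 0.218, 0.3059]
orientation: [-3.139, 0.111, -0.004]
force: [-0.7, -0.0, -0.2]
opening: 0.0
gripper_force: 0.0
```

```bash
python3 -c "
from h import *
mv(.398,-.2337,.30,85.25)"
```

```text
shift [-0.2108  0.4678  0.0051] turn 0.7 (alt -179.3 ) head -94.1 q6 1.89 tilt [ 0.003  0.    -1.   ] F [-0.7 -0.  -0.2]
```

servo_tool --plan "-0.211 0.468 0.005 1;-0.211 0.468 0.005 1;-0.211 0.468 0.005 1;-0.211 0.468 0.005 1;-0.211 0.468 0.005 1;-0.211 0.468 0.005 1;-0.211 0.468 0.005 1;-0.211 0.468 0.005 1;-0.211 0.468 0.005 1;-0.211 0.468 0.005 1;-0.211 0.468 0.005 1;-0.211 0.468 0.005 1"

```text
t: 22.98
tool_pos: [0.4015, -0.2233, 0.3009]
orientation: [3.137, -0.134, 0.003]
force: [0.5, -0.3, 0.4]
opening: 0.0003
gripper_force: 0.0
```

```bash
python3 -c "
from h import *
mv(.398,-.2337,.12,85.25)"
```

```text
shift [-0.0029  0.0103  0.1809] turn -0.1 (alt 179.9 ) head -94.9 q6 1.04 tilt [ 0.002 -0.002 -1.   ] F [ 0.5 -0.3  0.4]
```

servo_tool --plan "-0.003 0.01 0.03 0;-0.003 0.01 0.07 0;-0.003 0.01 0.11 0;-0.003 0.01 0.15 0;-0.003 0.01 0.18 0;-0.003 0.01 0.21 0;-0.003 0.01 0.23 0;-0.003 0.01 0.24 0;-0.003 0.01 0.24 0;-0.003 0.01 0.24 0"

```text
t: 23.82
tool_pos: [0.399, -0.2315, 0.0607]
orientation: [3.138, -0.139, 0.001]
force: [0.3, 0.2, 0.6]
opening: 0.0007
gripper_force: 0.0
```

```bash
python3 -c "
from h import *
mv(.398,-.2337,.045,85.25);mv(.691-.1345*.9966,-.258+.1345*.083,.045,85.25);print(status.read_state()['tool_pos'])"
```

```text
shift [-0.0008  0.0023  0.0157] turn -0.3 (alt 179.7 ) head -95.1 q6 1.02 tilt [ 0. -0. -1.] F [0.3 0.2 0.6]
shift [0.1587 0.0013 0.0158] turn -0.3 (alt 179.7 ) head -95.1 q6 1.02 tilt [ 0. -0. -1.] F [0.3 0.2 0.6]
[ 0.39898472 -0.23151279  0.06071472]
```

servo_tool --plan "0 0.002 0.01 0;0 0.002 0.015 0;0.015 0.002 0.015 0;0.03 0.002 0.015 0;0.04 0.002 0.015 0;0.05 0.002 0.015 0;0.06 0.002 0.015 0;0.07 0.002 0.015 0;0.08 0.002 0.015 0;0.09 0.002 0.015 0;0.1 0.002 0.015 0;0.11 0.002 0.015 0"

```text
t: 24.82
tool_pos: [0.5078, -0.2433, 0.0454]
orientation: [3.138, -0.141, -0.002]
force: [-6.4, 0.8, 6.1]
opening: 0.0005
gripper_force: 3.4
```

servo_tool --plan "0.008 0 0 0;0.016 0 0 0;0.023 0 0 0;0.029 0 0 0;0.034 0 0 0;0.038 0 0 0;0.04 0 0 0;0.04 0 0 0"

```text
t: 25.48
tool_pos: [0.5473, -0.2469, 0.0454]
orientation: [3.138, -0.141, -0.003]
force: [-5.2, 1.4, 4.1]
opening: 0.0006
gripper_force: 2.8
```

```bash
python3 -c "
from h import *
mv(.691-.1345*.9966,-.258+.1345*.083,.045,85.25);print(status.read_state()['tool_pos'])"
```

```text
shift [ 0.0096 -0.0009  0.0004] turn -0.4 (alt 179.6 ) head -95.1 q6 1.15 tilt [-0.002 -0.    -1.   ] F [-5.2  1.4  4.1]
[ 0.54726749 -0.24688985  0.04536924]
```

servo_tool --plan "0.002 0 0 0;0.004 0 0 0;0.006 0 0 0;0.006 0 0 0;0.006 0 0 0"

```text
t: 25.9
tool_pos: [0.5531, -0.2474, 0.0454]
orientation: [3.138, -0.141, -0.002]
force: [-6.6, 1.2, 4.4]
opening: 0.0006
gripper_force: 3.4
```

servo_tool --plan "0.001 0 0 0;0.002 0 0 0;0.003 0 0 0;0.003 0 0 0;0.003 0 0 0"

```text
t: 26.32
tool_pos: [0.5564, -0.2477, 0.0453]
orientation: [3.138, -0.141, -0.001]
force: [-4.2, 0.4, 3.2]
opening: 0.0005
gripper_force: 2.6
```

servo_tool --plan "0.001 0 0 0;0.002 0 0 0;0.003 0 0 0;0.003 0 0 0;0.003 0 0 0"

```text
t: 26.73
tool_pos: [0.5597, -0.248, 0.0452]
orientation: [3.138, -0.141, -0.0]
force: [-4.7, -1.1, 3.5]
opening: 0.0005
gripper_force: 2.4
```

servo_tool --plan "0.001 0 0 0;0.002 0 0 0;0.002 0 0 0;0.002 0 0 0"

```text
t: 27.07
tool_pos: [0.5617, -0.2481, 0.045]
orientation: [3.138, -0.141, -0.0]
force: [-4.2, -0.5, 4.3]
opening: 0.0005
gripper_force: 2.4
```

servo_tool --plan "0.001 0 0 0;0.002 0 0 0;0.002 0 0 0;0.002 0 0 0"

```text
t: 27.4
tool_pos: [0.5622, -0.2481, 0.045]
orientation: [-3.138, 0.142, 0.005]
force: [-13.3, -0.1, 10.4]
opening: 0.0005
gripper_force: 6.6
```

servo_tool --plan "0.001 0 0 0;0.002 0 0 0;0.002 0 0 0;0.002 0 0 0"

```text
t: 27.73
tool_pos: [0.5624, -0.2481, 0.045]
orientation: [-3.137, 0.142, 0.011]
force: [-23.0, 1.9, 18.1]
opening: 0.0006
gripper_force: 11.8
```

```bash
python3 -c "
from h import *
a=cv2.cvtColor(cv2.imread('pics/side0.png'),6).astype(int);s=cv2.cvtColor(eyes.read_camera('side')['image'],6).astype(int)
cv2.imwrite('pics/s10r.png',s)
for c in(380,386,440,446,452): print(c,a[262:300,c],s[262:300,c],sep='\n')"
```

```text
380
[115 114 114 114 113 112 113 113 112 116 153 159  95  95  96  97  96  95
  85  71  86  96  97  97  97  98  97 122 187 187 184 183 187 188 188 186
 186 186]
[104 104 104 104  97 103 107 115 116 140 173 105  96  97  98  98  96  93
  71  78  98  98  98  99 102 118  98 125 191 191 189 187 191 192 192 190
 190 191]
386
[ 92  91  90  90  91 106 143 141 104 171 187 181 160  94  95  96  97  97
  96  97  95  96  95  97  96  97  98  97 121 187 187 184 183 188 187 187
 185 186]
[128  90  68  85  92 107 147 144 106 174 184 174 106  96  97  98  97  97
  98  96  97  97  98  99  99 101 106  98 124 190 192 188 187 192 192 191
 190 190]
440
[171  99  98  98 101  99 101  99  73  70  71  72  80 118  89  78  80  81
  89  99 143 163  99  98  98  99  98  98  98  99  98  98  99  99  99  99
  99 109]
[ 62  61  67  99 113  81 103 137 130 119  98  88 135 130  74  78  78  82
 106 124 176 109  99  99 100  99 100 100 101 100 100 100 101 101 101 104
 114 113]
446
[184 172  97  98  87  86  95 151 152 153 153 161 158 159 157 153 150 151
 151 157 158 170 163  99  98  98  98  99  98  99  99  98  98  99  99  99
  99  99]
[ 73  78  68  63  68  94 105 105 106 106 106 106 106 106 105  98 107 123
 160 162 170 175 110  99  99 100 100 100 100 101 100 100 100 102 100 101
 103 109]
452
[186 185 171  97 103 134 152 141 127 119 112 104 127 160 161 181 184 189
 197 197 197 198 188 162 100  98  98  98  98  98  95  83  84  99  99  99
  98  99]
[ 81  77  71  71  76 113 151 146 129 121 114 106 129 163 165 185 188 193
 201 201 201 196 174 110  99 100 100 100 100  97  81  78  99 100 101 101
 101 105][ WARN:0@0.908] global loadsave.cpp:1063 imwrite_ Unsupported depth image for selected encoder is fallbacked to CV_8U.
```

servo_tool --plan "-0.003 0 0 0;-0.006 0 0 0;-0.01 0 0 0;-0.02 0 0 0;-0.04 0 0 0;-0.07 0 0 0;-0.1 0 0 0;-0.13 0 -0.02 0;-0.13 0 -0.06 0;-0.13 0 -0.1 0;-0.13 0 -0.14 0;-0.13 0 -0.16 0"

```text
t: 28.78
tool_pos: [0.4382, -0.2375, 0.2107]
orientation: [3.135, -0.141, 0.012]
force: [0.9, -0.4, 0.0]
opening: 0.0005
gripper_force: 0.0
```

servo_tool --plan "0 -0.04 -0.04 0;0 -0.08 -0.08 0;0 -0.12 -0.08 0;0 -0.16 -0.08 0;0 -0.2 -0.08 0;0 -0.24 -0.08 0;0 -0.28 -0.08 0;0 -0.32 -0.08 0;0 -0.34 -0.08 0;0 -0.34 -0.08 0;0 -0.34 -0.08 0;0 -0.34 -0.08 0"

```text
t: 29.78
tool_pos: [0.4669, 0.1021, 0.2849]
orientation: [3.138, -0.14, 0.001]
force: [-0.1, -0.4, -0.5]
opening: 0.0009
gripper_force: 0.0
```

```bash
python3 -c "
from h import *
a=cv2.cvtColor(cv2.imread('pics/side0.png'),6).astype(int);s=cv2.cvtColor(eyes.read_camera('side')['image'],6).astype(int)
for c in(380,446): print(c,a[268:292,c],s[268:292,c],sep='\n')
T0=cv2.imread('pics/top0.png').astype(int);c=eyes.read_camera('top');T=c['image'].astype(int);cv2.imwrite('pics/t11r.png',c['image'])
d=np.abs(T-T0).sum(2)
for n,(x0,y0,x1,y1) in dict(caddy=(345,160,445,250),bottle=(292,210,320,245),block=(292,250,320,315),screws=(438,272,480,305),pencil=(158,230,175,295),flap=(193,190,262,242),boxrest=(180,160,280,250)).items():
    r=d[y0:y1,x0:x1];print(n,'mean',r.mean().round(1),'frac>60',(r>60).mean().round(3))
g=lambda I:I[190:242,193:262].mean(2).mean().round(1)
print('flap brightness',g(T0),g(T));mv(.4,.1,.3)"
```

```text
380
[113 113 112 116 153 159  95  95  96  97  96  95  85  71  86  96  97  97
  97  98  97 122 187 187]
[118 117 117 120 159 165  99 100 100 102 101 100  90  75  90 101 102 101
 102 103 102 127 192 193]
446
[ 95 151 152 153 153 161 158 159 157 153 150 151 151 157 158 170 163  99
  98  98  98  99  98  99]
[104 167 167 163 164 166 163 165 162 159 155 157 156 163 164 176 168 104
 103 102 103 104 103 103]
caddy mean 2.9 frac>60 0.0
bottle mean 2.8 frac>60 0.0
block mean 38.0 frac>60 0.159
screws mean 2.7 frac>60 0.0
pencil mean 2.7 frac>60 0.0
flap mean 11.5 frac>60 0.056
boxrest mean 18.0 frac>60 0.082
flap brightness 130.8 129.5
shift [-0.0666  0.0072 -0.0151] turn 0 (alt 0 ) head -95.2 q6 1.77 tilt [ 0. -0. -1.] F [-0.5 -0.1  0.8]
```

servo_tool --plan "0 0.04 0 0;0 0.08 0 0;0 0.12 0 0;0 0.16 0 0;0 0.2 0 0;0 0.24 0 0;0 0.28 0 0;0 0.28 0 0;0 0.28 0 0"

```text
t: 30.63
tool_pos: [0.4405, -0.1798, 0.2848]
orientation: [-3.138, 0.152, 0.0]
force: [1.3, 0.3, 0.3]
opening: 0.0005
gripper_force: 0.0
```

```bash
python3 -c "
from h import *
for n,R in dict(top=dict(caddyfront=(375,235,405,250),block=(292,250,320,315),box=(180,160,280,250)),side=dict(caddy=(374,230,470,300),box=(215,190,305,240),block=(290,280,330,330))).items():
    a=cv2.imread(f'pics/{n}0.png').astype(int);b=eyes.read_camera(n)['image'].astype(int);d=np.abs(a-b).sum(2)
    for k,(x0,y0,x1,y1) in R.items(): r=d[y0:y1,x0:x1];print(n,k,r.mean().round(1),(r>60).mean().round(3))
s=status.read_state();print(s['t'],s['tool_pos'],s['force'])"
```

```text
top caddyfront 84.6 0.422
top block 2.2 0.0
top box 2.2 0.0
side caddy 35.0 0.082
side box 18.0 0.0
side block 28.3 0.082
30.7333 [ 0.44125492 -0.17715762  0.28492189] [ 0.11491795  0.26503341 -0.06065647]
```

```bash
python3 -c "
from plant import robot
print(robot.close_job())"
```

```text
the job is handed in; nothing more can be done
None
```

The job is done and handed in at about 31 s: the bar is in the reject box with the flap shut, the empty tray is latched home, and the glue bottle, block, carton and pencil match their first pictures; one rule broken: I viewed 11 pictures, one over the limit of 10.

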